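Press the sample tray under the leaf springs into its dock

TASK

Load the white sample tray into its docking track: with the fingertips on the flat deck behind the tray's cross ridge, press the tray down hard against its spring bed and, keeping it pressed, slide it along the channel under the two lips and their leaf springs until it is fully home against the end stop; then let go and move clear. Only press and push the tray, never lift it or carry it, and leave the things standing round the track alone.

Things in the scene. Friction and masses are not known exactly. Their poses are not given: they have to be found in the camera images.
- dock: docking track fixed to the worktop: low dark steel channel, 256 long x 112 wide (mm). Origin on the worktop under the middle of the spring bed; +x is the loading direction (to the end stop), z up. Channel floor 12 above the worktop; side rails to height 30, inner faces at y = +-43.5. End stop: grey wall across the far end, face at x = 168, 34 high
- lips (a point): midway between two fixed grey lips, one on each rail at x = 75 to 93 mm of the dock, at the height of their undersides, 31 mm above the worktop (tops at 40). They reach inward to y = +-31, so 62 mm stay open between them for a fingertip. Axes as the dock
- tray: loose white tray, 128 (x) x 84 x 16 mm, about 0.15 kg, in the channel on the raised bed. Origin: centre of underside, x = loading direction. A cross ridge, 44 wide, 8 thick, 9 high stands on the top, rear face at x = -16; behind it, to x = -64, a flat deck with grey pad. Raised, its top is 36 above the worktop, 5 too high for the lips; pressed down 28. Friction 0.25, play 1.5 a side
- press_spot (a point): point on the tray's deck (its top face, on the grey pad) 16 mm behind the ridge's rear face, on the middle line: press here, and the fingertips push on the ridge when moved along. Axes as the tray
- home_spot (a point): point on the channel floor where the tray's origin lies when it is fully home, nose on the end stop: x = 104, z = 12 mm in the dock; axes as the dock
- bed (a joint): spring bed, a 70 x 84 mm grey plate in the channel floor at x = -35 to 35 mm of the dock; travel in m: 0 raised (8 mm above the floor), 0.008 flush with the floor. Force to push it down: 6 N at 0, 11.5 N at 0.005 (the tray just clears the lips), 15 N at 0.008; the tray's weight helps. It springs up behind the tray once the tray is home
- leaf_left (a joint): left leaf spring, in rad: a steel strip from the left lip, sloping down along the loading direction, its round nose at x = 135, y = 37 mm in the dock. 0 at rest (nose 3 mm below the top of a pressed tray), about 0.07 when the tray is under it; presses down with about 3 N
- leaf_right (a joint): right leaf spring, the same at y = -37 mm
- vial: screw-cap glass vial, 24 mm across, 56 mm high, standing left of the track (bystander); origin under its middle
- weight: brass-coloured knobbed calibration weight, 24 mm across, 38 mm high, left of the track (bystander); origin under its middle
- petri: glass petri dish, 65 mm across, 16 mm high, right of the track's far part (bystander); origin under its middle
- stirrer: white stirring bar, 40x10x10 mm, lying right of the track (bystander); origin under its middle, y along it
- marker: black felt marker, 126x12x13 mm, lying right of the track (bystander); origin under its middle, y along it
- tape: roll of paper tape lying flat, 68 mm across, 19 mm high, left of the track's far part (bystander); origin under its middle
Mind the look-alikes: they are no part of the job. Of the things that look like the tray, the largest one is meant.

How it is judged:
On the way, in this order (a step that is already met when the one before it is completed fails the run):
1. the fingers press the tray down on its spring bed, low enough to clear the lips (contact force between the fingers and tray above 3 N and value of joint bed above 0.0045 m and x of tray in the frame of dock below 0.035 m), for 0.05 s.
2. the pressed tray slides under the lips and both leaf springs (contact force between the fingers and tray above 3 N and x of tray in the frame of dock above 0.075 m and value of joint each of leaf_left, leaf_right above 0.03 rad), for 0.05 s.
At the end, for the whole second after the job is handed in: The tray rests flat on the channel floor (within 2.5 mm and 0.04 rad), within 4 mm of the end stop, both leaf springs lifted onto it (over 0.03 rad), and the spring bed has come up behind it (within 2 mm of raised) (x of tray in the frame of dock between 0.1 and 0.107 m and z of tray in the frame of dock below 0.0145 m and angle between tray's own z axis and vertical below 0.04 rad and value of joint each of leaf_left, leaf_right above 0.03 rad and value of joint bed below 0.002 m and linear speed of tray below 0.01 m/s); the robot touches nothing.
It fails at once if the tray is lifted or tipped out of the channel (z of tray in the frame of dock above 0.027 m or angle between tray's own z axis and vertical above 0.2 rad).
It fails at once if a thing beside the track is moved by more than 20 mm or knocked over (distance of any of vial, weight, petri, stirrer, marker, tape from where it was at the start of the episode above 0.02 m or angle between any of vial, weight's own z axis and vertical above 0.5 rad).
It also fails if it takes over 38 s, if anything falls off the work surface, if the arm or the gripper's body presses on something with over 40 N, if the wrist force passes 120 N, or if a joint passes its speed limit or range.

ROBOT

A 7-joint arm with a two-finger parallel gripper is mounted at the origin on a cart in front of the work surface, level with it; the furniture and walls round the work are solid. World frame = base frame: x ahead of the robot, y to its left, z up, the work surface at z = 0. Lengths are in m, angles in rad, forces in N, time in s.
With the tool pointing down it reaches from about 0.425 to 0.875 m from the base axis. Payload 8.4 kg.
Tool frame: the origin (TCP) lies between the finger pads; the fingertips stand 14 mm ahead of it and the grasp point (between the pads) lies 5 mm behind it (robot.tip_extent is the distance from the TCP to the fingertips, in m); z points along the fingers, y is the line along which they close (so a half turn about z gives the same grasp; the last joint's range is limited). The gripper opens to 87 mm and grips with 3 to 60 N. Pads are 19 mm wide; open, the fingers measure 117 mm over their backs; the gripper's body (75 mm by 190 mm) begins 51 mm behind the grasp point.
Start: joints at [-1.415, 0.333, 0.04, 1.465, -0.013, 1.343, -0.059], TCP at [0.164, 0.629, 0.237] pointing down, gripper open.
Joint ranges: [-2.58, 2.58], [-0.38, 2.09], [-1.3, 1.39], [0.25, 2.4], [-1.5, 4.64], [0.08, 2.09], [-2.65, 2.65]. Speed limits (rad/s): [2.22, 2.22, 2.79, 2.79, 3.14, 3.14, 3.14].

INTERFACE

Orientations are given as a 3x3 rotation matrix whose columns are the frame's x, y, z axes.
In Python, from station import monitor, vision, sign_off, robot gives the robot as it stands.
- The arm moves only by the tool send_rows, never from a script. Its argument "increments" is a list of rows, each an object of numbers: "dx", "dy", "dz": the shift along the tool's x, y, z in mm; "wx", "wy", "wz": the turn, a rotation vector about the tool's x, y, z in degrees. In form: [{"dx": .., "dy": .., "dz": .., "wx": .., "wy": .., "wz": ..}, ...]. A call has 1 to 12 rows; each row shifts and turns the commanded pose from where the row before left it, along the tool's axes as they then stand; what a row does not reach is not made up. A row lasts 1/12 s, in which the tool goes at most 41.7 mm and 7.16 degrees, less where a joint would pass 70% of its speed; a pose out of reach is approached as far as the arm can. A call is refused whole if a number of a shift passes 41.7 or a number of a turn 7.16, either way. A call with a gripper value outside its range is refused whole. "gripper" is the opening, from 0 (shut) to 1 (fully open), set as the call begins (left out, the last holds). The fingers move at their own pace and stop on an object; "grip_force" is the grip in N (left out, the last holds). Time passes only in rows, so rows that do not move let the fingers close. It gives the time, the measured TCP pose, the force, the opening and the grip force at its end, in the units of the state.
- monitor.state(): the state, without advancing time (a new reading comes with each control period).
- vision.snapshot(name): name is "side" or "top"; returns a dict with "img" (384x512x3 uint8, red, green, blue), "intrinsics" (3x3 intrinsics, pixels), "rvec" (rotation vector, rad) and "tvec" (3), from world to camera coordinates, as OpenCV has them. Camera axes: x right, y down, z forward; pixel columns grow to the right and rows downward; lengths in m; the calibration is good to about 2 mm. A picture is of the moment at which its call begins. There is no depth.
- sign_off(): hands the job in; it is judged then, once.
The state is a dict: "clock": time; "qpos": joint angles; "joint_vel": joint speeds; "effort": joint torques, N m; "tool_pos": TCP position; "ee_rot": TCP orientation; "force": force on the tool from outside, world axes, zero at the start; "moment": the same for the moment, N m; "finger_gap": finger opening in m; "gripper_force": force on a finger pad.
Only numpy, scipy, OpenCV 4.12 (cv2) and the standard library are available. Lean on these libraries where they do the work, as an engineer would, in place of code of your own. Each camera call takes 0.05 s, during which the arm holds its last target. There are 200 camera calls.

## Working session

There is one attempt and no reset: what is moved stays moved. The work goes in short steps, Python scripts to look and compute and a tool call to move; the robot and the scene stay as the last step left them, time stands still between calls to the robot, and variables do not carry over. Pictures are saved under pics/ and viewed, at most 10 in all, crops included, and the job is handed in when it is done.

Besides the shell and the picture viewer there is one more tool, called after "Emit:" by a JSON object that holds its "op" and its "data", one argument or row to a line. send_rows: Moves the arm, as the interface text tells. Its arguments: {"type":"object","properties":{"increments":{"type":"array","items":{"type":"object","properties":{"dx":{"type":"number"},"dy":{"type":"number"},"dz":{"type":"number"},"wx":{"type":"number"},"wy":{"type":"number"},"wz":{"type":"number"}}}},"gripper":{"type":"number"},"grip_force":{"type":"number"}},"required":["increments"]}

```bash
mkdir -p pics; python3 - <<'E'
from station import monitor, vision
import cv2,numpy as np,pickle
s=monitor.state(); print(s['clock'],s['tool_pos'],np.round(s['ee_rot'],3),s['force'],s['finger_gap'])
for n in('top','side'):
    d=vision.snapshot(n); pickle.dump(d,open(n+'.pkl','wb')); cv2.imwrite(f'pics/{n}0.png',cv2.resize(d['img'][:,:,::-1],(800,600),interpolation=cv2.INTER_CUBIC)); print(d['intrinsics'],d['rvec'],d['tvec'])
E
```

```text
0.0 [0.1637275  0.6285551  0.23563358] [[-0.968  0.252 -0.   ]
 [ 0.252  0.968 -0.002]
 [-0.    -0.002 -1.   ]] [-0.65035367 -0.2953336  -0.1599641 ] 0.08706329497038177
[[431.98549499   0.         252.93036066]
 [  0.         431.98549499 190.30751379]
 [  0.           0.           1.        ]] [ 2.2137518  -1.99805288  0.20176   ] [-0.03144078  0.5508503   0.95659216]
[[473.63300693   0.         262.42034789]
 [  0.         473.63300693 194.81997797]
 [  0.           0.           1.        ]] [ 0.13775618 -2.67866387  1.59292954] [0.55459034 0.10620076 0.91768571]
```

View pics/top0.png

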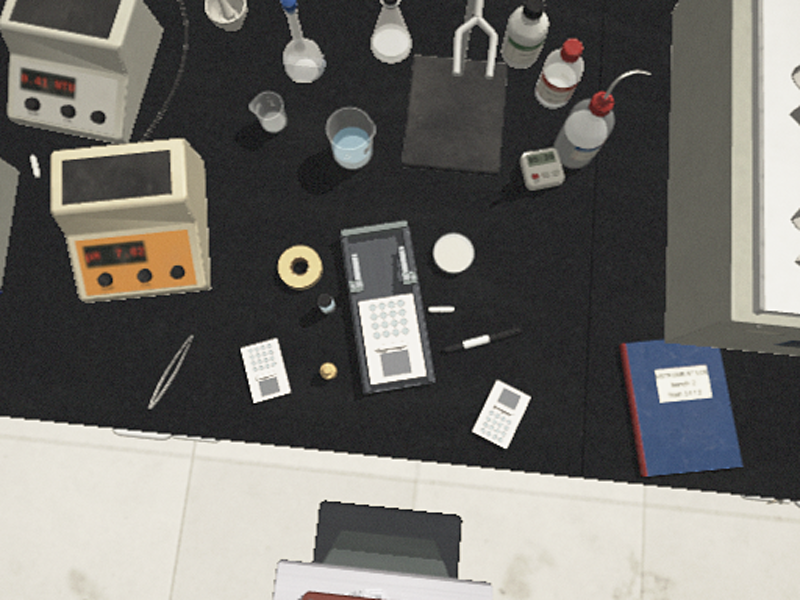

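View pics/side0.png

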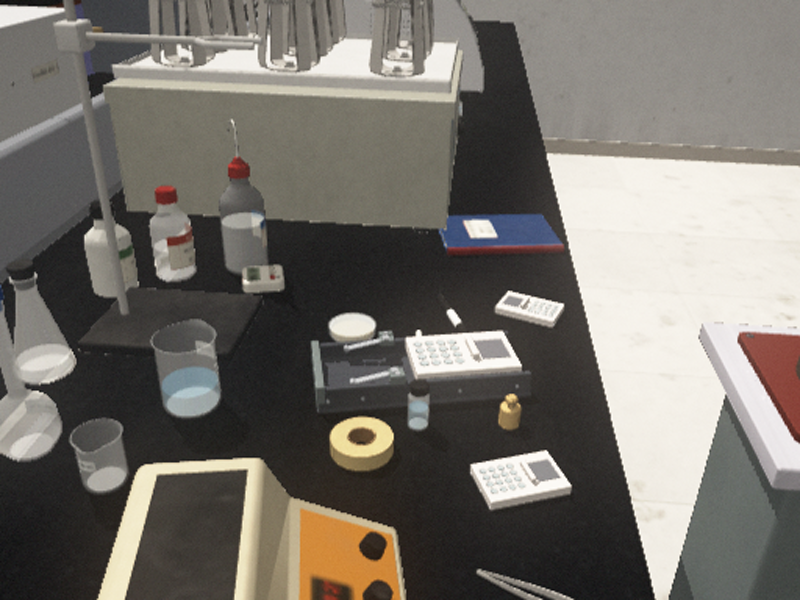

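The top view shows three tray-like items: (392,338) in the dark channel, (265,370) and (500,413) loose on the worktop. The one at (392,338) is the largest and sits in the track, so it fits the description. The end stop is at the top (375,228) and the lips are at about (355,270) and (405,262). I'll confirm in an enlarged crop.

```bash
python3 - <<'E'
import cv2,numpy as np,pickle
d=pickle.load(open('top.pkl','rb'))['img'][135:260,205:292,::-1]
e=pickle.load(open('side.pkl','rb'))['img'][205:270,190:345,::-1]
print(d.shape)
cv2.imwrite('pics/c0.png',cv2.resize(d,None,fx=4.7,fy=4.7,interpolation=cv2.INTER_CUBIC))
cv2.imwrite('pics/c1.png',cv2.resize(e,None,fx=5,fy=5,interpolation=cv2.INTER_CUBIC))
E
```

```text
(125, 87, 3)
```

View pics/c0.png

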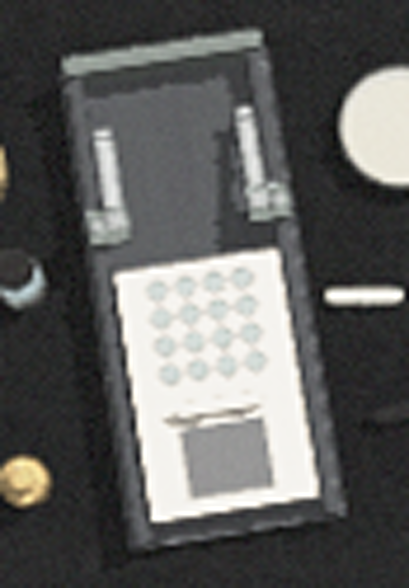

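View pics/c1.png

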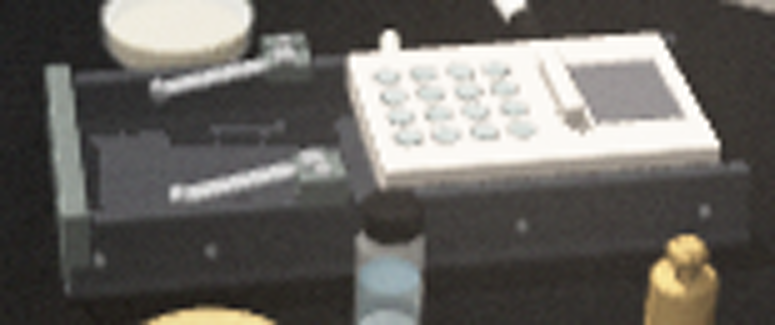

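The crops confirm it: the large tray lies in the channel between the rails. In the top crop, the pad is at (228,458), the ridge at (212,413), and the lips at (108,227) and (270,200). Next I fit the pose.

```bash
cat > fit.py <<'E'
import cv2,numpy as np,pickle
from scipy.optimize import least_squares
T=pickle.load(open('top.pkl','rb'));S=pickle.load(open('side.pkl','rb'))
# (cam, crop px, kind, local xyz mm)
M=[('t',(115,270),'y',(64,42,36)),('t',(279,247),'y',(64,-42,36)),('t',(319,497),'y',(-64,-42,36)),('t',(150,522),'y',(-64,42,36)),
('t',(62,60),'d',(180,56,34)),('t',(261,30),'d',(180,-56,34)),('t',(347,514),'d',(-76,-56,30)),
('s',(384,172),'y',(64,42,36)),('s',(348,55),'y',(64,-42,36)),('s',(660,36),'y',(-64,-42,36)),('s',(719,144),'y',(-64,42,36)),
('s',(47,66),'d',(180,-56,34)),('s',(66,215),'d',(180,56,34)),('s',(748,165),'d',(-76,56,30)),
('t',(188,422),'p',None)]
M=M[:-1]
def w(p,l,k):
    x,y,a,t=p; l=np.array(l,float)/1e3
    if k=='y': l[0]+=t
    c,s=np.cos(a),np.sin(a); return np.array([x+c*l[0]-s*l[1],y+s*l[0]+c*l[1],l[2]])
def res(p):
    r=[]
    for c,uv,k,l in M:
        D,sc,off=(T,4.7,(205,135)) if c=='t' else (S,5,(190,205))
        q=cv2.projectPoints(w(p,l,k)[None],D['rvec'],D['tvec'],D['intrinsics'],None)[0].ravel()
        r.append(q-((np.array(uv)+.5)/sc-.5+off))
    return np.array(r).ravel()
if __name__=='__main__':
    best=min((least_squares(res,[.55,0,a,0],loss='soft_l1',x_scale=[.1,.1,.1,.01]) for a in(0,1.5,-1.5,.5,-.5,3)),key=lambda o:o.cost)
    print(best.x,best.cost); print(np.round(best.fun.reshape(-1,2),1))
    p=best.x; print('press',w(p,(-32,0,36),'y'),'home press',w(p,(72,0,28),'d'),'yaw deg',np.degrees(p[2]))
E
python3 fit.py
```

```text
[ 0.49346971  0.02585139  0.25739903 -0.00097425] 8.54392154687536
[[-0.4  0.6]
 [-0.6  0.2]
 [-0.4 -0.1]
 [ 0.   0.2]
 [-1.5  0. ]
 [ 1.3 -0.4]
 [ 0.2  0.3]
 [-0.2 -1. ]
 [-0.5 -1.2]
 [-0.4 -1.5]
 [ 0.3 -0.4]
 [-0.3 -2.3]
 [-0.7  0.6]
 [ 2.2  1.8]]
press [0.46158179 0.01745726 0.036     ] home press [0.5630977  0.04418015 0.028     ] yaw deg 14.74787797495171
```

Emit:
{"op": "send_rows", "data": {
  "increments": [
    {"dx": -31,"dy": -24.6},
    {"dx": -31,"dy": -24.6},
    {"dx": -31,"dy": -24.6},
    {"dx": -31,"dy": -24.6},
    {"dx": -31,"dy": -24.6},
    {"dx": -31,"dy": -24.6},
    {"dx": -31,"dy": -24.6},
    {"dx": -31,"dy": -24.6},
    {"dx": -31,"dy": -24.6},
    {"dx": -31,"dy": -24.6},
    {"dx": -31,"dy": -24.6},
    {"dx": -31,"dy": -24.6}
  ],
  "gripper": 0,
  "grip_force": 20
}}

```text
invalid input
```

Emit:
{"op": "send_rows", "data": {
  "increments": [
    {"wz": -5.86},
    {"wz": -5.86},
    {"wz": -5.86},
    {"wz": -5.86},
    {"wz": -5.86},
    {}
  ]
}}

```text
invalid input
```

Emit:
{"op": "send_rows", "data": {
  "increments": [
    {"dx": -31,"dy": -24.6,"dz": 0,"wx": 0,"wy": 0,"wz": 0},
    {"dx": -31,"dy": -24.6,"dz": 0,"wx": 0,"wy": 0,"wz": 0},
    {"dx": -31,"dy": -24.6,"dz": 0,"wx": 0,"wy": 0,"wz": 0},
    {"dx": -31,"dy": -24.6,"dz": 0,"wx": 0,"wy": 0,"wz": 0},
    {"dx": -31,"dy": -24.6,"dz": 0,"wx": 0,"wy": 0,"wz": 0},
    {"dx": -31,"dy": -24.6,"dz": 0,"wx": 0,"wy": 0,"wz": 0},
    {"dx": -31,"dy": -24.6,"dz": 0,"wx": 0,"wy": 0,"wz": 0},
    {"dx": -31,"dy": -24.6,"dz": 0,"wx": 0,"wy": 0,"wz": 0},
    {"dx": -31,"dy": -24.6,"dz": 0,"wx": 0,"wy": 0,"wz": 0},
    {"dx": -31,"dy": -24.6,"dz": 0,"wx": 0,"wy": 0,"wz": 0},
    {"dx": -31,"dy": -24.6,"dz": 0,"wx": 0,"wy": 0,"wz": 0},
    {"dx": -31,"dy": -24.6,"dz": 0,"wx": 0,"wy": 0,"wz": 0}
  ],
  "gripper": 0,
  "grip_force": 20
}}

```text
clock: 1.1
tool_pos: [0.4501, 0.2476, 0.2365]
ee_rot: [[-0.968, 0.252, -0.0], [0.252, 0.968, 0.0], [0.0, 0.0, -1.0]]
force: [0.9, 1.5, 0.1]
finger_gap: 0.0149
gripper_force: 0.0
```

Emit:
{"op": "send_rows", "data": {
  "increments": [
    {"dx": 0,"dy": 0,"dz": 0,"wx": 0,"wy": 0,"wz": -5.86},
    {"dx": 0,"dy": 0,"dz": 0,"wx": 0,"wy": 0,"wz": -5.86},
    {"dx": 0,"dy": 0,"dz": 0,"wx": 0,"wy": 0,"wz": -5.86},
    {"dx": 0,"dy": 0,"dz": 0,"wx": 0,"wy": 0,"wz": -5.86},
    {"dx": 0,"dy": 0,"dz": 0,"wx": 0,"wy": 0,"wz": -5.86},
    {"dx": 6.8,"dy": -32.2,"dz": 12.9,"wx": 0,"wy": 0,"wz": 0},
    {"dx": 6.8,"dy": -32.2,"dz": 12.9,"wx": 0,"wy": 0,"wz": 0},
    {"dx": 6.8,"dy": -32.2,"dz": 12.9,"wx": 0,"wy": 0,"wz": 0},
    {"dx": 6.8,"dy": -32.2,"dz": 12.9,"wx": 0,"wy": 0,"wz": 0},
    {"dx": 6.8,"dy": -32.2,"dz": 12.9,"wx": 0,"wy": 0,"wz": 0},
    {"dx": 6.8,"dy": -32.2,"dz": 12.9,"wx": 0,"wy": 0,"wz": 0},
    {"dx": 6.8,"dy": -32.2,"dz": 12.9,"wx": 0,"wy": 0,"wz": 0}
  ],
  "gripper": 0
}}

```text
clock: 2.1
tool_pos: [0.4601, 0.0179, 0.1456]
ee_rot: [[-0.967, -0.254, 0.0], [-0.254, 0.967, 0.0], [-0.0, 0.0, -1.0]]
force: [0.7, -0.4, -0.4]
finger_gap: 0.0005
gripper_force: 0.0
```

Emit:
{"op": "send_rows", "data": {
  "increments": [
    {"dx": 0,"dy": 0,"dz": 0,"wx": 0,"wy": 0,"wz": 0},
    {"dx": 0,"dy": 0,"dz": 0,"wx": 0,"wy": 0,"wz": 0}
  ]
}}

```text
clock: 2.27
tool_pos: [0.4599, 0.0177, 0.1456]
ee_rot: [[-0.968, -0.25, -0.002], [-0.25, 0.968, -0.0], [0.002, 0.0, -1.0]]
force: [1.0, 0.4, -0.5]
finger_gap: 0.0005
gripper_force: 0.0
```

Emit:
{"op": "send_rows", "data": {
  "increments": [
    {"dx": 0,"dy": 0,"dz": 20,"wx": 0,"wy": 0,"wz": 0},
    {"dx": 0,"dy": 0,"dz": 20,"wx": 0,"wy": 0,"wz": 0},
    {"dx": 0,"dy": 0,"dz": 20,"wx": 0,"wy": 0,"wz": 0},
    {"dx": 0,"dy": 0,"dz": 20,"wx": 0,"wy": 0,"wz": 0},
    {"dx": 0,"dy": 0,"dz": 0,"wx": 0,"wy": 0,"wz": 0}
  ]
}}

```text
clock: 2.68
tool_pos: [0.4585, 0.0205, 0.0635]
ee_rot: [[-0.967, -0.256, -0.005], [-0.256, 0.967, -0.001], [0.005, -0.0, -1.0]]
force: [-2.3, 0.6, -0.3]
finger_gap: 0.0005
gripper_force: 0.0
```

```bash
python3 - <<'E'
from station import monitor, vision
import cv2,numpy as np
a=vision.snapshot('side')['img'][170:290,180:360,::-1]; 
cv2.imwrite('pics/s2.png',cv2.resize(a,(800,533),interpolation=cv2.INTER_CUBIC))
s=monitor.state(); print(s['clock'],s['tool_pos'],s['force'],s['qpos'])
E
```

```text
2.7333 [0.4593595  0.02030207 0.06522663] [ 0.23552738 -0.11631955  0.95118097] [-0.67645905  0.1271044   0.57169869  2.12623449 -0.08568259  0.91344132
  1.77307257]
```

View pics/s2.png

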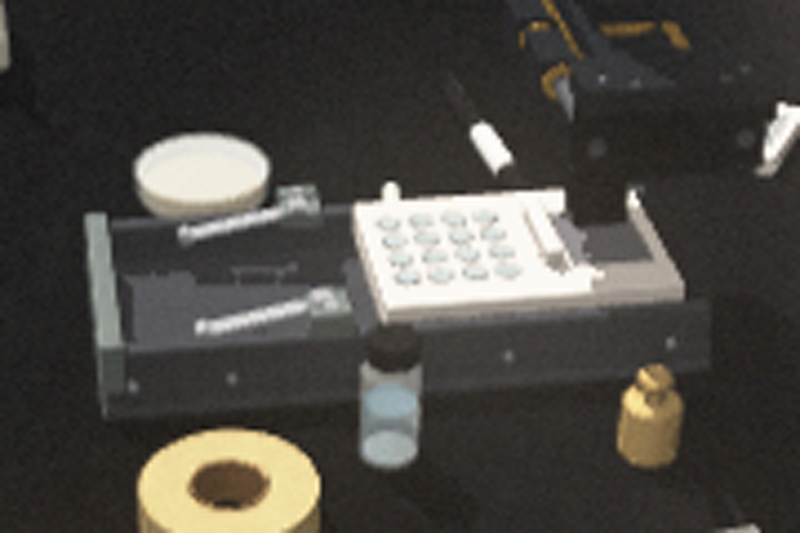

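Emit:
{"op": "send_rows", "data": {
  "increments": [
    {"dx": 0,"dy": -2,"dz": 6,"wx": 0,"wy": 0,"wz": 0},
    {"dx": 0,"dy": 0,"dz": 6,"wx": 0,"wy": 0,"wz": 0},
    {"dx": 0,"dy": 0,"dz": 2,"wx": 0,"wy": 0,"wz": 0},
    {"dx": 0,"dy": 0,"dz": 2,"wx": 0,"wy": 0,"wz": 0},
    {"dx": 0,"dy": 0,"dz": 2,"wx": 0,"wy": 0,"wz": 0},
    {"dx": 0,"dy": 0,"dz": 0,"wx": 0,"wy": 0,"wz": 0}
  ]
}}

```text
clock: 3.23
tool_pos: [0.4615, 0.0177, 0.0486]
ee_rot: [[-0.967, -0.254, 0.001], [-0.254, 0.967, 0.0], [-0.001, 0.0, -1.0]]
force: [-1.3, 0.6, 6.1]
finger_gap: 0.0006
gripper_force: 2.9
```

Emit:
{"op": "send_rows", "data": {
  "increments": [
    {"dx": 0,"dy": 0,"dz": 2,"wx": 0,"wy": 0,"wz": 0},
    {"dx": 0,"dy": 0,"dz": 2,"wx": 0,"wy": 0,"wz": 0},
    {"dx": 0,"dy": 0,"dz": 0,"wx": 0,"wy": 0,"wz": 0},
    {"dx": 0,"dy": 0,"dz": 0,"wx": 0,"wy": 0,"wz": 0}
  ]
}}

```text
clock: 3.57
tool_pos: [0.4618, 0.0176, 0.0451]
ee_rot: [[-0.967, -0.254, 0.001], [-0.254, 0.967, 0.001], [-0.001, 0.0, -1.0]]
force: [-2.2, -0.4, 9.7]
finger_gap: 0.0002
gripper_force: 4.8
```

Emit:
{"op": "send_rows", "data": {
  "increments": [
    {"dx": 0,"dy": 0,"dz": 2,"wx": 0,"wy": 0,"wz": 0},
    {"dx": 0,"dy": 0,"dz": 2,"wx": 0,"wy": 0,"wz": 0},
    {"dx": 0,"dy": 0,"dz": 1,"wx": 0,"wy": 0,"wz": 0},
    {"dx": 0,"dy": 0,"dz": 0,"wx": 0,"wy": 0,"wz": 0},
    {"dx": 0,"dy": 0,"dz": 0,"wx": 0,"wy": 0,"wz": 0}
  ]
}}

```text
clock: 3.98
tool_pos: [0.4638, 0.0179, 0.0423]
ee_rot: [[-0.967, -0.253, 0.005], [-0.253, 0.967, 0.002], [-0.005, 0.001, -1.0]]
force: [-7.0, -0.8, 34.7]
finger_gap: 0.0008
gripper_force: 17.4
```

Emit:
{"op": "send_rows", "data": {
  "increments": [
    {"dx": -2,"dy": 0,"dz": -0.5,"wx": 0,"wy": 0,"wz": 0},
    {"dx": -2,"dy": 0,"dz": 0,"wx": 0,"wy": 0,"wz": 0},
    {"dx": -2,"dy": 0,"dz": 0,"wx": 0,"wy": 0,"wz": 0},
    {"dx": -2,"dy": 0,"dz": 0,"wx": 0,"wy": 0,"wz": 0},
    {"dx": -2,"dy": 0,"dz": 0,"wx": 0,"wy": 0,"wz": 0},
    {"dx": -2,"dy": 0,"dz": 0,"wx": 0,"wy": 0,"wz": 0}
  ]
}}

```text
clock: 4.48
tool_pos: [0.4749, 0.0207, 0.0423]
ee_rot: [[-0.967, -0.253, 0.004], [-0.253, 0.967, 0.002], [-0.004, 0.001, -1.0]]
force: [-5.9, -1.0, 28.8]
finger_gap: -0.0
gripper_force: 14.5
```

Emit:
{"op": "send_rows", "data": {
  "increments": [
    {"dx": -3,"dy": 0,"dz": 0,"wx": 0,"wy": 0,"wz": 0},
    {"dx": -3,"dy": 0,"dz": 0,"wx": 0,"wy": 0,"wz": 0},
    {"dx": -3,"dy": 0,"dz": 0,"wx": 0,"wy": 0,"wz": 0},
    {"dx": -3,"dy": 0,"dz": 0,"wx": 0,"wy": 0,"wz": 0},
    {"dx": -3,"dy": 0,"dz": 0,"wx": 0,"wy": 0,"wz": 0},
    {"dx": -3,"dy": 0,"dz": 0,"wx": 0,"wy": 0,"wz": 0},
    {"dx": -3,"dy": 0,"dz": 0,"wx": 0,"wy": 0,"wz": 0},
    {"dx": -3,"dy": 0,"dz": 0,"wx": 0,"wy": 0,"wz": 0}
  ]
}}

```text
clock: 5.15
tool_pos: [0.4981, 0.0267, 0.0423]
ee_rot: [[-0.967, -0.253, 0.004], [-0.253, 0.967, 0.001], [-0.004, 0.001, -1.0]]
force: [-5.0, -2.0, 27.4]
finger_gap: 0.0007
gripper_force: 13.6
```

```bash
python3 - <<'E'
from station import monitor, vision
import cv2,numpy as np
a=vision.snapshot('side')['img'][170:290,180:360,::-1]; 
cv2.imwrite('pics/s3.png',cv2.resize(a,(800,533),interpolation=cv2.INTER_CUBIC))
s=monitor.state(); print(s['clock'],s['tool_pos'],s['force'])
E
```

```text
5.2 [0.49867968 0.02689878 0.04233987] [-3.09248183 -1.71931078 24.51660237]
```

View pics/s3.png

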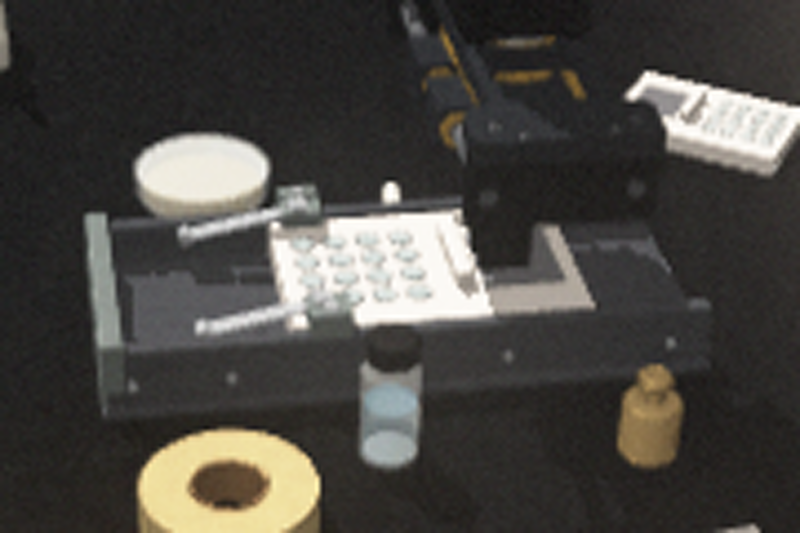

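Emit:
{"op": "send_rows", "data": {
  "increments": [
    {"dx": -4,"dy": 0,"dz": 0,"wx": 0,"wy": 0,"wz": 0},
    {"dx": -4,"dy": 0,"dz": 0,"wx": 0,"wy": 0,"wz": 0},
    {"dx": -4,"dy": 0,"dz": 0,"wx": 0,"wy": 0,"wz": 0},
    {"dx": -4,"dy": 0,"dz": 0,"wx": 0,"wy": 0,"wz": 0},
    {"dx": -4,"dy": 0,"dz": 0,"wx": 0,"wy": 0,"wz": 0},
    {"dx": -4,"dy": 0,"dz": 0,"wx": 0,"wy": 0,"wz": 0},
    {"dx": -4,"dy": 0,"dz": 0,"wx": 0,"wy": 0,"wz": 0},
    {"dx": -4,"dy": 0,"dz": 0,"wx": 0,"wy": 0,"wz": 0}
  ]
}}

```text
clock: 5.87
tool_pos: [0.5291, 0.0348, 0.0424]
ee_rot: [[-0.967, -0.253, 0.004], [-0.253, 0.967, 0.001], [-0.004, 0.0, -1.0]]
force: [-5.7, -1.6, 25.9]
finger_gap: 0.0006
gripper_force: 12.6
```

Emit:
{"op": "send_rows", "data": {
  "increments": [
    {"dx": -3,"dy": 0,"dz": 0,"wx": 0,"wy": 0,"wz": 0},
    {"dx": -3,"dy": 0,"dz": 0,"wx": 0,"wy": 0,"wz": 0},
    {"dx": -3,"dy": 0,"dz": 0,"wx": 0,"wy": 0,"wz": 0},
    {"dx": -3,"dy": 0,"dz": 0,"wx": 0,"wy": 0,"wz": 0},
    {"dx": -3,"dy": 0,"dz": 0,"wx": 0,"wy": 0,"wz": 0},
    {"dx": -3,"dy": 0,"dz": 0,"wx": 0,"wy": 0,"wz": 0},
    {"dx": -3,"dy": 0,"dz": 0,"wx": 0,"wy": 0,"wz": 0}
  ]
}}

```text
clock: 6.45
tool_pos: [0.5484, 0.0397, 0.0424]
ee_rot: [[-0.967, -0.253, 0.002], [-0.253, 0.967, 0.001], [-0.002, 0.001, -1.0]]
force: [-7.8, -2.5, 26.4]
finger_gap: 0.0007
gripper_force: 16.3
```

Emit:
{"op": "send_rows", "data": {
  "increments": [
    {"dx": -2,"dy": 0,"dz": 0,"wx": 0,"wy": 0,"wz": 0},
    {"dx": -2,"dy": 0,"dz": 0,"wx": 0,"wy": 0,"wz": 0},
    {"dx": -2,"dy": 0,"dz": 0,"wx": 0,"wy": 0,"wz": 0},
    {"dx": -2,"dy": 0,"dz": 0,"wx": 0,"wy": 0,"wz": 0},
    {"dx": -2,"dy": 0,"dz": 0,"wx": 0,"wy": 0,"wz": 0},
    {"dx": -2,"dy": 0,"dz": 0,"wx": 0,"wy": 0,"wz": 0},
    {"dx": -2,"dy": 0,"dz": 0,"wx": 0,"wy": 0,"wz": 0},
    {"dx": -2,"dy": 0,"dz": 0,"wx": 0,"wy": 0,"wz": 0}
  ]
}}

```text
clock: 7.12
tool_pos: [0.5639, 0.0438, 0.0424]
ee_rot: [[-0.967, -0.253, 0.002], [-0.253, 0.967, 0.001], [-0.002, 0.0, -1.0]]
force: [-8.5, -2.1, 26.2]
finger_gap: 0.0004
gripper_force: 15.5
```

Emit:
{"op": "send_rows", "data": {
  "increments": [
    {"dx": -1,"dy": 0,"dz": 0,"wx": 0,"wy": 0,"wz": 0},
    {"dx": -1,"dy": 0,"dz": 0,"wx": 0,"wy": 0,"wz": 0},
    {"dx": -1,"dy": 0,"dz": 0,"wx": 0,"wy": 0,"wz": 0}
  ]
}}

```text
clock: 7.37
tool_pos: [0.5668, 0.0445, 0.0424]
ee_rot: [[-0.967, -0.253, 0.002], [-0.253, 0.967, 0.001], [-0.002, 0.0, -1.0]]
force: [-8.6, -1.5, 25.2]
finger_gap: 0.0003
gripper_force: 15.1
```

Emit:
{"op": "send_rows", "data": {
  "increments": [
    {"dx": -1,"dy": 0,"dz": 0,"wx": 0,"wy": 0,"wz": 0},
    {"dx": -1,"dy": 0,"dz": 0,"wx": 0,"wy": 0,"wz": 0}
  ]
}}

```text
clock: 7.53
tool_pos: [0.5687, 0.045, 0.0424]
ee_rot: [[-0.967, -0.253, 0.002], [-0.253, 0.967, 0.001], [-0.002, 0.0, -1.0]]
force: [-7.8, -2.9, 26.0]
finger_gap: 0.0002
gripper_force: 15.0
```

Now at about x = 77.6 in the dock frame, with no contact at the stop yet.

Emit:
{"op": "send_rows", "data": {
  "increments": [
    {"dx": -1,"dy": 0,"dz": 0,"wx": 0,"wy": 0,"wz": 0},
    {"dx": -1,"dy": 0,"dz": 0,"wx": 0,"wy": 0,"wz": 0},
    {"dx": 0,"dy": 0,"dz": 0,"wx": 0,"wy": 0,"wz": 0}
  ]
}}

```text
clock: 7.78
tool_pos: [0.5702, 0.0455, 0.0424]
ee_rot: [[-0.967, -0.253, 0.001], [-0.253, 0.967, 0.001], [-0.001, 0.001, -1.0]]
force: [-10.6, -3.0, 27.6]
finger_gap: 0.0009
gripper_force: 16.3
```

Emit:
{"op": "send_rows", "data": {
  "increments": [
    {"dx": -1,"dy": 0,"dz": 0,"wx": 0,"wy": 0,"wz": 0},
    {"dx": 0,"dy": 0,"dz": 0,"wx": 0,"wy": 0,"wz": 0}
  ]
}}

```text
clock: 7.95
tool_pos: [0.5703, 0.0454, 0.0423]
ee_rot: [[-0.968, -0.253, -0.001], [-0.253, 0.968, 0.001], [0.001, 0.001, -1.0]]
force: [-14.7, -2.8, 33.3]
finger_gap: 0.0004
gripper_force: 18.7
```

Emit:
{"op": "send_rows", "data": {
  "increments": [
    {"dx": 1,"dy": 0,"dz": -1,"wx": 0,"wy": 0,"wz": 0},
    {"dx": 0.5,"dy": 0,"dz": -2,"wx": 0,"wy": 0,"wz": 0},
    {"dx": 1,"dy": 0,"dz": -3,"wx": 0,"wy": 0,"wz": 0},
    {"dx": 3,"dy": 0,"dz": -6,"wx": 0,"wy": 0,"wz": 0},
    {"dx": 3,"dy": 0,"dz": -10,"wx": 0,"wy": 0,"wz": 0},
    {"dx": 3,"dy": 0,"dz": -20,"wx": 0,"wy": 0,"wz": 0},
    {"dx": 10,"dy": 0,"dz": -30,"wx": 0,"wy": 0,"wz": 0},
    {"dx": 10,"dy": 0,"dz": -30,"wx": 0,"wy": 0,"wz": 0},
    {"dx": 10,"dy": 0,"dz": -30,"wx": 0,"wy": 0,"wz": 0},
    {"dx": 0,"dy": 0,"dz": 0,"wx": 0,"wy": 0,"wz": 0},
    {"dx": 0,"dy": 0,"dz": 0,"wx": 0,"wy": 0,"wz": 0}
  ]
}}

```text
clock: 8.87
tool_pos: [0.5309, 0.0357, 0.1743]
ee_rot: [[-0.967, -0.254, 0.004], [-0.254, 0.967, 0.002], [-0.004, 0.001, -1.0]]
force: [0.9, 1.0, -0.2]
finger_gap: 0.0002
gripper_force: 0.0
```

```bash
python3 - <<'E'
from station import monitor, vision
import cv2,numpy as np
a=vision.snapshot('side')['img'][170:290,180:360,::-1]; 
cv2.imwrite('pics/s4.png',cv2.resize(a,(800,533),interpolation=cv2.INTER_CUBIC))
s=monitor.state(); print(s['clock'],s['tool_pos'],s['force'])
E
```

```text
8.9167 [0.53027099 0.03581784 0.17276867] [-0.18156108 -0.31946639 -0.2736596 ]
```

View pics/s4.png

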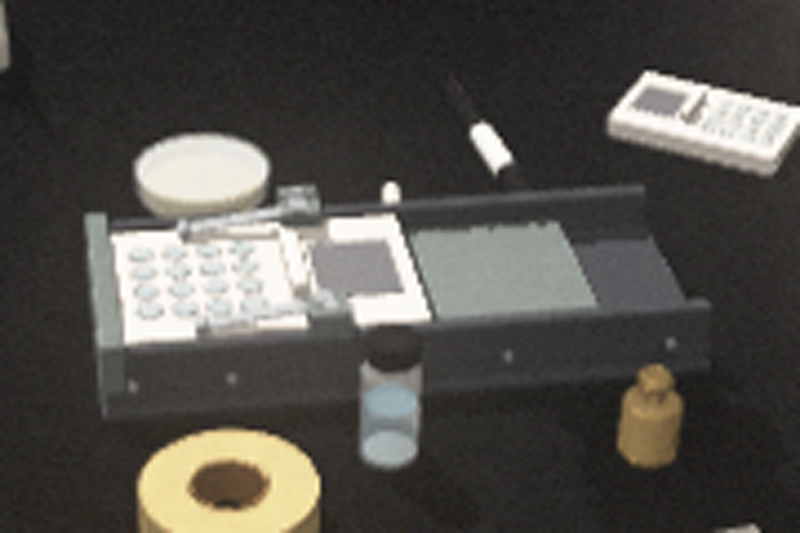

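The tray's nose is on the end stop (112–125 px), with both leaf springs resting on it. The bed is up behind it (505,265), and the things beside the track haven't moved. Handing in.

```bash
python3 -c "
from station import sign_off
print(sign_off())"
```

```text
the job is handed in; nothing more can be done
None
```

I pressed the tray down, slid it under the lips and leaf springs to the end stop, moved the arm clear and handed the job in at about 9 s; the hand-in gave no verdict, but the last picture shows the tray home, the bed up behind it and nothing beside the track moved.

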